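Tighten a magnifier's lock ring while its barrel is held by a pin

TASK

Stop the magnifier's barrel from turning by gently dropping the red-headed holding pin fully down through the eye of the barrel's arm into the socket under it. Then turn the brass knurled lock ring clockwise (seen from above) until it is tight against the housing, at about 1 N m and in any case below 1.4 N m, without turning the barrel out of its setting. Leave the pin in, let go, and leave the things round about where they are.

Things in the scene. Friction and masses are not known exactly. Their poses are not given: they have to be found in the camera images.
- stand: grey magnifier stand, fixed. Origin: on the worktop under the barrel's vertical axis; z up. Base 150 x 200 x 14 mm (local x -70..80, y -142..58 mm); a 62 mm wide column at local x +50..74 mm carries the round housing (76 mm diameter, top at z = 90 mm). The black barrel, 46 mm wide, rises through it to z = 128 mm. Socket post and barrel arm are on the local -y side.
- socket (a point): centre of the mouth of the fixed steel socket post (34 x 34 mm, top at z = 48 mm), 105 mm from the barrel axis towards local -y of the stand. Round vertical hole 14 mm wide, 32 mm deep, slightly chamfered.
- eye (a point): centre of the top of the eye at the end of the barrel's flat aluminium arm (arm 8 mm thick, top at z = 60 mm; eye plate 32 x 32 mm, round hole 15 mm through it), 105 mm from the barrel axis. The arm turns with the barrel and lies 4 mm above the socket post; at the start the eye is over the socket within about 1 mm.
- barrel: the black barrel with its aluminium arm, one rigid part (the lock ring sits on it); origin at the stand's origin (on the barrel axis), axes as the stand's when the barrel is at 0.
- barrel_turn (a joint): turn of the barrel about its vertical axis, rad, positive clockwise from above; 0 is its setting. It turns freely (0.04 N m), more easily than the ring turns on it, so unless held it goes round with the ring. Pinned, it still has about 0.03 to 0.05 rad of play. The setting is lost beyond 0.12 rad either way.
- ring_center (a point): centre of the brass knurled lock ring, on the barrel axis, z = 103 mm. Ring 56 mm in diameter, 24 mm high (z = 91 to 115 mm), just above the housing. The inserted pin's head stands 92 mm from the axis, up to z = 98 mm. The gripper feels the ring's torque as moment about the vertical; it loads the pin where it bears in the eye (1 N m: about 16 N of contact; over 1.4 N m damages it).
- lock_ring (a joint): turn of the lock ring relative to the barrel, rad, positive clockwise from above (tightening). Starts at 0.3 to 0.7; its thread drags with about 0.15 N m; stops hard on the housing at 1.2, where the torque rises by about 1 N m for each further 0.02 rad of the gripper. Once tightened it stays within 0.03 rad of 1.2 when let go.
- pin: loose holding pin, 70 g, upright in its rest block. Origin: its lower tip, z up along it. Steel shaft 12 mm diameter, 40 mm long, tip tapered over 4 mm; above it a red head: collar 26 mm wide (40 to 46 mm above the tip), then a grip 20 mm in diameter from 46 to 78 mm above the tip. Fully in, the collar lies on the arm's eye and the tip is 20 mm above the worktop. Neither push it nor load it with over 20 N.
- pin_tip (a point): lower tip of the holding pin (same point as the pin's origin)
- pin_rest: black fixed block 50 x 50 x 46 mm with a 15 mm hole in which the pin stands at the start with its collar on the top; origin at the centre of its underside
- lid_loose: paint-tin lid, 93 mm wide, 7 mm high, lying loose; bystander
- tape_roll: roll of masking tape, 96 mm wide, 25 mm high, lying loose; bystander
- toner_red: small bottle with black cap and red label, 42 mm wide, 106 mm high, standing loose; bystander
- mix_can: big cream-coloured paint-mixing can at the left front of the worktop, 232 x 313 mm and 364 mm high with its lid gear, fixed; origin under its middle; keep clear of it when moving across
Things that resemble listed ones, but are neither listed nor needed, are in the scene too. Of the things that look like the pin, the smaller one is meant.

How it is judged (in metres and radians):
On the way, in this order (a step that is already met when the one before it is completed fails the run):
1. the pin is fully down through the arm's eye in the socket and let go (z of pin_tip in the frame of stand below 0.026 m and horizontal distance between pin_tip and socket below 0.006 m and angle between pin's own z axis and vertical below 0.15 rad and contact force between the fingers and pin below 0.3 N), for 0.2 s.
2. the lock ring is tight against the housing: its torque loads the pin against the barrel's arm with more than 8 N (about 0.5 N m) (z of pin_tip in the frame of stand below 0.026 m and horizontal distance between pin_tip and socket below 0.006 m and angle between pin's own z axis and vertical below 0.15 rad and value of joint lock_ring above 1.17 rad and contact force between pin and barrel above 8 N), for 0.2 s.
At the end, for the whole second after the job is handed in: The pin is still fully down in the socket (tip less than 26 mm above the worktop, within 6 mm of the socket's axis, tilted under 0.15 rad) and at rest, the lock ring is against the housing (joint above 1.16 rad), the barrel is within 0.12 rad of its setting (z of pin_tip in the frame of stand below 0.026 m and horizontal distance between pin_tip and socket below 0.006 m and angle between pin's own z axis and vertical below 0.15 rad and value of joint lock_ring above 1.16 rad and value of joint barrel_turn between -0.12 and 0.12 rad and linear speed of pin below 0.02 m/s); the robot touches nothing.
It fails at once if the barrel is turned more than 0.12 rad out of its setting (value of joint barrel_turn above 0.12 rad or value of joint barrel_turn below -0.12 rad).
It fails at once if the pin is overloaded: more than 24 N between it and the barrel's arm (pushed down on it, or about 1.5 N m at the ring) (contact force between pin and barrel above 24 N).
It fails at once if a bystander is pushed more than 30 mm (distance of any of lid_loose, tape_roll, toner_red from where it was at the start of the episode above 0.03 m).
It also fails if it takes over 62 s, if anything falls off the work surface, if the arm or the gripper's body presses on something with over 40 N, if the wrist force passes 120 N, or if a joint passes its speed limit or range.

ROBOT

A 6-joint arm with a two-finger parallel gripper is mounted at the origin on a cart in front of the work surface, level with it; the furniture and walls round the work are solid. World frame = base frame: x ahead of the robot, y to its left, z up, the work surface at z = 0. Lengths are in m, angles in degrees, forces in N, time in s.
With the tool pointing down it reaches from about 0.4 to 0.825 m from the base axis. Payload 7 kg.
Tool frame: the origin (TCP) lies midway between the tips of the shut fingers; the grasp point (between the pads) lies hold_point_z behind it (hold_point_z is the distance from the TCP to the grasp point, in m); z points along the fingers, y is the line along which they close (so a half turn about z gives the same grasp; the last joint's range is limited). The gripper opens to 88 mm and grips with 3 to 60 N. Pads are 19 mm wide; open, the fingers measure 130 mm over their backs; the gripper's body (78 mm by 193 mm) begins 47 mm behind the grasp point.
Start: joints at [87.783, 20.546, 0.682, 0, -70.136, -16.507], TCP at [0.217, 0.639, 0.227] pointing down, gripper open.
Joint ranges: [-176.03, 176.03], [-82.01, 121.73], [-58.28, 71.71], [-173.87, 95.51], [-174.79, -0.11], [-173.66, 173.66]. Speed limits (degrees/s): [136.94, 136.94, 172.46, 180, 180, 180].

INTERFACE

Orientations are given as [roll, pitch, yaw] about the fixed x, y, z axes, in that order (R = Rz(yaw) Ry(pitch) Rx(roll)).
In Python, from plant import * gives the robot as it stands.
- The arm moves only by the tool step_arm, never from a script. Its argument "steps" is a list that holds one entry, the list of rows, each a list of 6 numbers: the shift along the tool's x, y, z scaled (see below), then the turn, a rotation vector about the tool's x, y, z scaled (see below). In form: [[[tx, ty, tz, wx, wy, wz], ...]]. A call has 1 to 20 rows; each row is the pose to reach, as a shift and turn from the pose commanded when the call began, along the tool's axes at that moment; what a row does not reach only later rows make up. The controller multiplies each number of a shift by 100 mm and each number of a turn by 0.5 rad. A row lasts 1/10 s, in which the tool goes at most 50 mm and 8.59 degrees, less where a joint would pass 70% of its speed; a pose out of reach is approached as far as the arm can. A call with a number of a shift or a turn outside -1 to 1 is refused whole. A call with a gripper value outside its range is refused whole. "jaw" is the closure in counts, from 0 (fully open) to 255 (shut), set as the call begins (left out, the last holds). The fingers move at their own pace and stop on an object; the grip force is fixed at half the most. Time passes only in rows, so rows that repeat a pose let the fingers close. It gives the time, the measured TCP pose, the force, the opening and the grip force at its end, in the units of the state.
- get_obs(): the state, without advancing time (a new reading comes with each control period).
- snapshot(name): name is "scene" or "top" or "wrist"; returns (picture, depth): 480x640x3 uint8, red, green, blue; 480x640 float32, m along the optical axis (not along the pixel's ray), 0 where there is no reading.
- calibration(name): a dict with "mtx" (3x3 intrinsics, pixels), "rvec" (rotation vector, rad) and "tvec" (3), from world to camera coordinates, as OpenCV has them. Camera axes: x right, y down, z forward; pixel columns grow to the right and rows downward; lengths in m; the calibration is good to about 2 mm. A picture is of the moment at which its call begins: read the wrist's pose just before it. calibration takes no time and is no camera call; for the wrist camera it gives the pose at the moment of the call.
- close_job(): hands the job in; it is judged then, once.
The state is a dict: "clock": time; "joint_pos": joint angles; "qvel": joint speeds; "tau": joint torques, N m; "tool_pos": TCP position; "orientation": TCP orientation; "force": force on the tool from outside, world axes, zero at the start; "moment": the same for the moment, N m; "opening": finger opening in m; "gripper_force": force on a finger pad.
Only numpy, scipy, OpenCV 4.12 (cv2) and the standard library are available. Lean on these libraries where they do the work, as an engineer would, in place of code of your own. Each camera call takes 0.05 s, during which the arm holds its last target. There are 200 camera calls.

## Working session

There is one attempt and no reset: what is moved stays moved. The work goes in short steps, Python scripts to look and compute and a tool call to move; the robot and the scene stay as the last step left them, time stands still between calls to the robot, and variables do not carry over. Pictures are saved under pics/ and viewed, at most 10 in all, crops included, and the job is handed in when it is done.

Besides the shell and the picture viewer there is one more tool, called as name(argument=value, ...), one argument or row to a line, values as JSON. step_arm: Moves the arm, as the interface text tells. Its arguments: {"type":"object","properties":{"steps":{"type":"array","items":{"type":"array","items":{"type":"array","items":{"type":"number","minimum":-1,"maximum":1}}}},"jaw":{"type":"number"}},"required":["steps"]}

```bash
mkdir -p pics; ls; python3 - <<'E'
from plant import *
import cv2,numpy as np
o=get_obs();print(o)
for n in("scene","top"):
    p,d=snapshot(n);cv2.imwrite(f"pics/{n}0.png",p[:,:,::-1]);np.savez(f"{n}0.npz",p=p,d=d)
    c=calibration(n);R=cv2.Rodrigues(c["rvec"])[0];print(n,c["mtx"].tolist(),(-R.T@c["tvec"].ravel()).round(3),R.round(3).tolist())
E
```

```text
pics
{'clock': 0.0, 'joint_pos': array([ 8.77827450e+01,  2.05906459e+01,  6.33790427e-01, -2.00301031e-02,
       -7.01362190e+01, -1.65083189e+01]), 'qvel': array([-0.03331196,  0.03318218,  0.03449492,  0.03916541, -0.07870322,
       -0.05347784]), 'tau': array([-2.03026202e-04, -5.82722497e+01,  2.93059462e+01,  6.99705586e+00,
        7.01544690e-03, -1.81405326e-04]), 'tool_pos': array([0.21655219, 0.63879991, 0.22563201]), 'orientation': array([ 1.79905411e+02, -8.39662894e-03, -1.87323882e+01]), 'force': array([ 0.30570924, -0.37809575,  0.32901986]), 'moment': array([-0.0133275 , -0.02796889, -0.02318476]), 'gripper_force': 0.0, 'opening': 0.08802291364888495}
scene [[489.87638680069443, 0.0, 324.42856738388406], [0.0, 489.87638680069443, 242.46609188441207], [0.0, 0.0, 1.0]] [-0.338 -0.748  0.681] [[0.711, -0.704, -0.003], [-0.316, -0.315, -0.895], [0.629, 0.637, -0.446]]
top [[436.47923619926604, 0.0, 320.1092059345769], [0.0, 436.47923619926604, 241.64337771045416], [0.0, 0.0, 1.0]] [0.281 0.113 1.479] [[0.018, -1.0, -0.003], [-0.987, -0.017, -0.158], [0.158, 0.006, -0.987]]
```

View pics/top0.png

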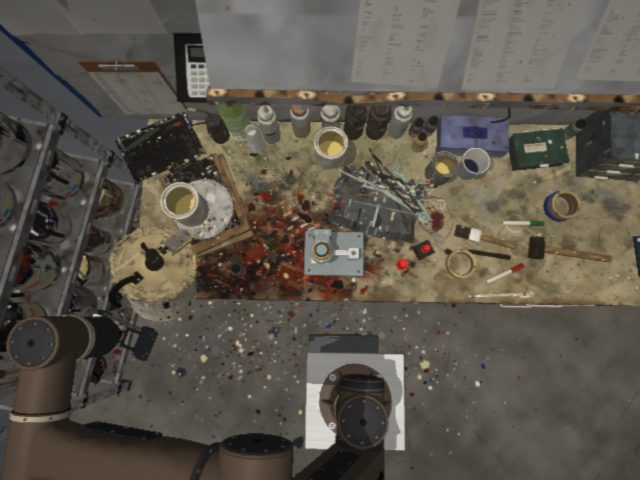

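View pics/scene0.png

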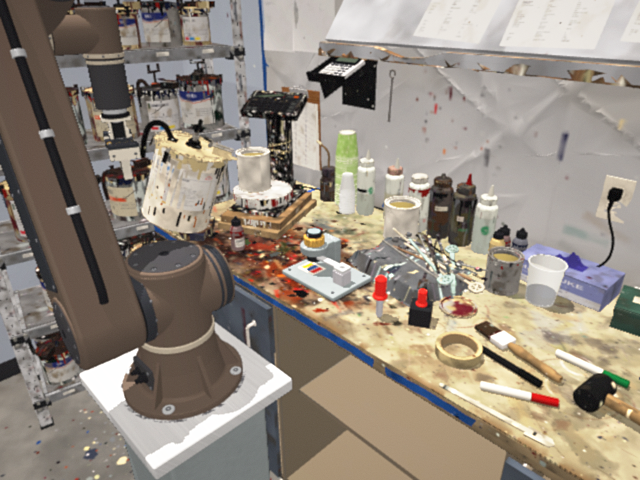

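The top view shows the ring at about (321,250), the eye at (354,254), the pin in its black block at (426,247) and a larger lookalike at (403,264). The mixing can is at (150,265), right beside the gripper. The scene view confirms that the pin in the block is the smaller one (422,298).

```bash
cat > h.py <<'E'
import cv2,numpy as np
from plant import *
def cam(n):
    c=calibration(n);return np.array(c["mtx"]),cv2.Rodrigues(np.array(c["rvec"]))[0],np.array(c["tvec"]).ravel()
def ray(c,uv,z):
    K,R,t=c;d=R.T@np.linalg.inv(K)@np.array([uv[0],uv[1],1.]);o=-R.T@t
    return o+d*(z-o[2])/d[2]
def cloud(c,d):
    K,R,t=c;v,u=np.mgrid[:480,:640];P=np.stack([(u-K[0,2])/K[0,0]*d,(v-K[1,2])/K[1,1]*d,d],-1)
    return (P-t)@R
def blobs(m,amin=20):
    n,l,s,c=cv2.connectedComponentsWithStats(m.astype(np.uint8));return [(c[i].round(1),s[i].tolist(),l==i) for i in range(1,n) if s[i][4]>=amin]
E
python3 - <<'E'
from h import *
for n in("top","scene"):
    f=np.load(n+"0.npz");p=f["p"].astype(int);X=cloud(cam(n),f["d"])
    m=(p[...,0]>170)&(p[...,1]<60)&(p[...,2]<60)
    for c,s,b in blobs(m):
        q=X[b];print(n,c,s,q.mean(0).round(3),q.min(0).round(3),q.max(0).round(3))
    if n=="top":
        c=cam(n)
        for nm,uv,z in(("ring",(321,250),.128),("eye",(354,254),.06),("pinblock",(423,250),.046),("ul",(306,232),.014),("ur",(364,233),.014),("ll",(306,275),.014),("lr",(364,275),.014)):
            print(nm,ray(c,uv,z).round(3))
        k=(X[...,2]>.15)&(X[...,1]>.3)&(X[...,1]<.75)&(X[...,0]>.2)
        q=X[k];print("can",q.min(0),q.max(0))
        k&=(np.arange(480)[:,None]<315)&(np.arange(640)>105)&(np.arange(640)<200);k&=np.arange(480)[:,None]>225
        q=X[k];print("can",np.percentile(q,[1,50,99],axis=0).round(3))
cv2.imwrite("pics/crop.png",cv2.resize(np.load("top0.npz")["p"][210:300,280:480,::-1],None,fx=4,fy=4,interpolation=cv2.INTER_CUBIC))
E
```

```text
top [426.8 247.1] [424, 245, 6, 5, 23] [ 0.492 -0.223  0.085] [ 0.486 -0.23   0.081] [ 0.499 -0.215  0.092]
top [403.2 262.8] [399, 260, 9, 7, 48] [ 0.438 -0.143  0.107] [ 0.427 -0.154  0.062] [ 0.452 -0.132  0.113]
ring [0.471 0.117 0.128]
eye [0.469 0.009 0.06 ]
pinblock [ 0.488 -0.22   0.046]
ul [0.548 0.17  0.014]
ur [ 0.548 -0.028  0.014]
ll [0.401 0.167 0.014]
lr [ 0.405 -0.028  0.014]
can [0.20002649 0.30000561 0.15001144] [0.95950303 0.74996918 0.72153286]
can [[0.271 0.471 0.161]
 [0.388 0.573 0.287]
 [0.507 0.678 0.36 ]]
scene [380.3 288.9] [374, 277, 13, 23, 200] [ 0.43  -0.154  0.081] [ 0.42  -0.165  0.057] [ 0.446 -0.135  0.107]
scene [421.6 299.2] [416, 291, 11, 16, 123] [ 0.486 -0.23   0.063] [ 0.478 -0.239  0.045] [ 0.501 -0.21   0.083]
scene [544.5 398.6] [532, 394, 26, 10, 140] [ 0.424 -0.55   0.023] [-0.338 -0.748  0.008] [ 0.45  -0.526  0.681]
```

View pics/crop.png

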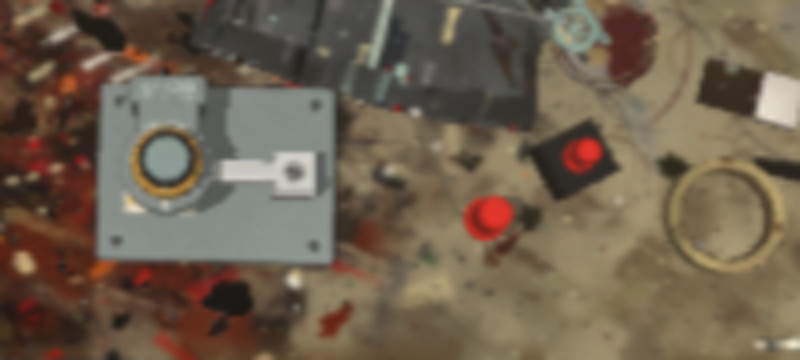

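The stand's axis is near (0.471, 0.117), the eye near (0.469, 0.010) and the pin near (0.490, -0.222). I'll lift clear of the can before crossing.

step_arm(
  steps=[
    [[0,0,-0.5,0,0,0],[0,0,-1,0,0,0],[0,0,-1,0,0,0]],
  ],
)

```text
clock: 0.4
tool_pos: [0.2179, 0.6416, 0.3348]
orientation: [-179.3, 0.0, -18.7]
force: [0.8, 1.1, 0.9]
opening: 0.0873
gripper_force: 0.0
```

step_arm(
  steps=[
    [[0,0,-0.5,0,0,0],[0,0,-1,0,0,0],[0,0,-1,0,0,0]],
  ],
)

```text
clock: 0.7
tool_pos: [0.2179, 0.6405, 0.4346]
orientation: [-179.4, 0.0, -18.7]
force: [0.2, 0.7, 0.8]
opening: 0.0875
gripper_force: 0.0
```

step_arm(
  steps=[
    [[0,0,-0.3,0,0,0],[0,0,-0.3,0,0,0],[0,0,-0.3,0,0,0]],
  ],
)

```text
clock: 1.0
tool_pos: [0.2166, 0.6395, 0.4567]
orientation: [-180.0, 0.0, -18.7]
force: [-0.4, 0.7, -0.9]
opening: 0.0878
gripper_force: 0.0
```

```bash
cat >> h.py <<'E'
def plan(o,P,yaw=None):
    "tool shift (x100 mm) and wz (x0.5 rad) from the measured pose to world P, yaw"
    from scipy.spatial.transform import Rotation as Ro
    R=Ro.from_euler("xyz",o["orientation"],degrees=True).as_matrix()
    s=R.T@(np.array(P)-o["tool_pos"])/.1
    w=0 if yaw is None else -np.radians(yaw-o["orientation"][2])/.5
    print("shift",s.round(3),"wz",round(w,3))
E
python3 -c "
from plant import *
o=get_obs();print(hold_point_z,o['tool_pos'],o['orientation'],o['clock'])"
```

```text
0.0188 [0.21663373 0.63945125 0.45673132] [-1.79952325e+02  2.77927818e-02 -1.87230094e+01] 1.0
```

step_arm(
  steps=[
    [[0.5,0.35,0,0,0,0],[0.95,0.7,0,0,0,0],[0.95,0.7,0,0,0,0]],
  ],
)

```text
clock: 1.3
tool_pos: [0.2858, 0.5394, 0.4566]
orientation: [180.0, -0.0, -18.8]
force: [-0.3, 0.1, 0.2]
opening: 0.0876
gripper_force: 0.0
```

step_arm(
  steps=[
    [[0.5,0.35,0,0,0,0],[0.95,0.7,0,0,0,0],[0.95,0.7,0,0,0,0]],
  ],
)

```text
clock: 1.6
tool_pos: [0.3531, 0.4425, 0.4566]
orientation: [180.0, -0.0, -18.8]
force: [-0.5, -0.3, 0.8]
opening: 0.0876
gripper_force: 0.0
```

step_arm(
  steps=[
    [[0.5,0.35,0,0,0,0],[0.95,0.7,0,0,0,0],[0.95,0.7,0,0,0,0]],
  ],
)

```text
clock: 1.9
tool_pos: [0.4204, 0.3461, 0.4562]
orientation: [180.0, -0.0, -18.8]
force: [-0.1, -0.0, 0.5]
opening: 0.0874
gripper_force: 0.0
```

step_arm(
  steps=[
    [[0.2,0.43,0,0,0,0],[0.42,0.86,0,0,0,0],[0.42,0.86,0,0,0,0]],
  ],
)

```text
clock: 2.2
tool_pos: [0.4315, 0.2499, 0.4572]
orientation: [-180.0, -0.0, -18.9]
force: [0.6, 0.4, 0.5]
opening: 0.0876
gripper_force: 0.0
```

step_arm(
  steps=[
    [[0.2,0.43,0,0,0,0],[0.42,0.86,0,0,0,0],[0.42,0.86,0,0,0,0]],
  ],
)

```text
clock: 2.5
tool_pos: [0.4435, 0.1554, 0.4568]
orientation: [-180.0, -0.0, -18.9]
force: [-0.3, -0.2, -0.1]
opening: 0.0876
gripper_force: 0.0
```

step_arm(
  steps=[
    [[0.2,0.43,0.15,0,0,0],[0.42,0.86,0.3,0,0,0],[0.42,0.86,0.3,0,0,0]],
  ],
)

```text
clock: 2.8
tool_pos: [0.455, 0.0607, 0.4243]
orientation: [179.9, 0.2, -18.9]
force: [-0.4, -0.7, 0.1]
opening: 0.0876
gripper_force: 0.0
```

step_arm(
  steps=[
    [[0.2,0.43,0.2,0,0,0],[0.42,0.86,0.4,0,0,0],[0.42,0.86,0.4,0,0,0]],
  ],
)

```text
clock: 3.1
tool_pos: [0.467, -0.0335, 0.3834]
orientation: [179.9, 0.2, -18.9]
force: [0.0, 0.5, 0.3]
opening: 0.0875
gripper_force: 0.0
```

```bash
python3 - <<'E'
from h import *
o=get_obs();c=cam("wrist");print(o['tool_pos'],o['orientation'],o['clock'],c[0].tolist(),(-c[1].T@c[2]).round(3),c[1].round(2).tolist())
p,d=snapshot("wrist");cv2.imwrite("pics/w1.png",p[:,:,::-1])
plan(o,[.49,-.222,.2],-55)
E
```

```text
[ 0.46699747 -0.03353702  0.38343688] [179.85427667   0.24903298 -18.92157958] 3.1 [[429.65966532612373, 0.0, 327.7382387853135], [0.0, 429.65966532612373, 245.21589924938354], [0.0, 0.0, 1.0]] [ 0.533 -0.055  0.542] [[-0.32, -0.95, 0.0], [-0.91, 0.31, 0.26], [-0.25, 0.08, -0.97]]
shift [0.837 1.704 1.835] wz 1.259
```

View pics/w1.png

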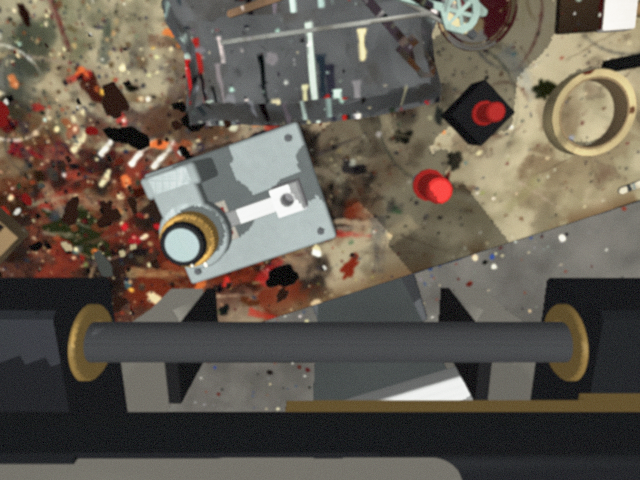

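The wrist view shows the ring and barrel at (182,244), the eye at (288,200), the pin in its block at (487,112), the lookalike at (432,186) and the tape at (592,112). I'll stop just short of the pin for a closer look.

step_arm(
  steps=[
    [[0.1,0.35,0.46,0,0,0.25],[0.21,0.71,0.92,0,0,0.5],[0.21,0.71,0.92,0,0,0.63],[0.21,0.71,0.92,0,0,0.63]],
  ],
)

```text
clock: 3.55
tool_pos: [0.464, -0.1047, 0.2922]
orientation: [179.8, 0.2, -36.9]
force: [0.1, 1.2, 0.6]
opening: 0.0875
gripper_force: 0.0
```

step_arm(
  steps=[
    [[0.21,0.3,0.46,0,0,0.25],[0.42,0.61,0.92,0,0,0.5],[0.42,0.61,0.92,0,0,0.63],[0.42,0.61,0.92,0,0,0.63],[0.42,0.61,0.92,0,0,0.63],[0.42,0.61,0.92,0,0,0.63]],
  ],
)

```text
clock: 4.15
tool_pos: [0.4637, -0.1777, 0.2043]
orientation: [-179.9, -0.1, -54.6]
force: [0.0, -0.3, 0.7]
opening: 0.0874
gripper_force: 0.0
```

```bash
python3 - <<'E'
from h import *
o=get_obs();c=cam("wrist");print(o['tool_pos'],o['orientation'],o['clock'])
p,d=snapshot("wrist");cv2.imwrite("pics/w2.png",p[:,:,::-1]);X=cloud(c,d);q=p.astype(int)
m=(q[...,0]>130)&(q[...,1]<70)&(q[...,2]<70)
for ce,s,b in blobs(m,300):
    Y=X[b];zt=np.percentile(Y[:,2],98);T=b&(X[...,2]>zt-.004);v,u=np.where(T)
    print(ce,s,"top z",zt.round(4),T.sum(),"top xy by depth",X[T].mean(0).round(4),"ray",ray(c,(u.mean(),v.mean()),.084).round(4),(u.mean(),v.mean()))
plan(o,[.49,-.222,.054])
E
```

```text
[ 0.4636868  -0.17774373  0.2043215 ] [-1.79868809e+02 -1.08889977e-01 -5.46237003e+01] 4.15
[332.1 151.1] [315, 134, 35, 35, 986] top z 0.0861 729 top xy by depth [ 0.4933 -0.224   0.0851] ray [ 0.4933 -0.2239  0.084 ] (np.float64(332.238683127572), np.float64(153.56652949245543))
[329.8 273.5] [307, 262, 46, 33, 494] top z 0.0667 255 top xy by depth [ 0.444  -0.1512  0.0652] ray [ 0.4476 -0.1564  0.084 ] (np.float64(329.18823529411765), np.float64(275.1372549019608))
[329.1 306. ] [309, 289, 40, 33, 1125] top z 0.1095 1080 top xy by depth [ 0.4403 -0.1458  0.1082] ray [ 0.4344 -0.1375  0.084 ] (np.float64(328.89722222222224), np.float64(306.4675925925926))
shift [0.51  0.045 1.504] wz 0
```

View pics/w2.png

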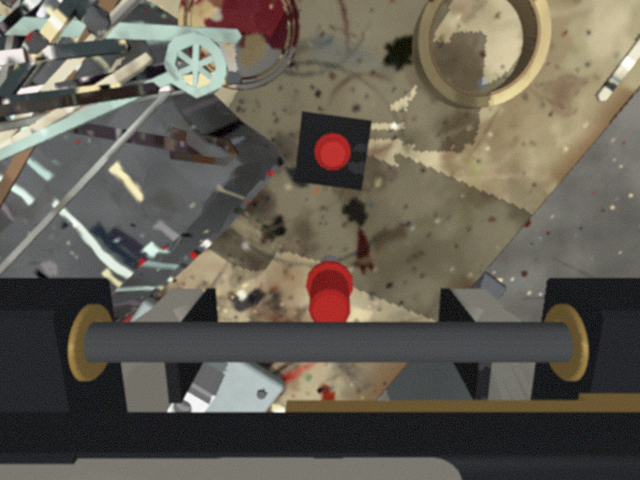

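The view shows the pin at (332,152) and the lookalike at (329,306). The tray edge is close on the left at about (280,165), so I'll check its height.

```bash
python3 - <<'E'
from h import *
o=get_obs();c=cam("wrist");p,d=snapshot("wrist");X=cloud(c,d)
y=np.radians(o["orientation"][2]);P=X[...,:2]-[.4933,-.224];a=P@[np.cos(y),np.sin(y)];b=P@[np.sin(y),-np.cos(y)]
for lo in range(-110,111,20):
    k=(abs(a)<.02)&(b>lo/1000)&(b<(lo+20)/1000)&(d>0);print(lo,k.sum(),X[k][:,2].max().round(3) if k.any() else None)
k=(abs(a)<.045)&(abs(b)<.11)&(np.hypot(a,b)>.03);print("body max z",X[k][:,2].max())
plan(o,[.4933,-.224,.054],-55)
E
```

```text
-110 1513 0.052
-90 1746 0.279
-70 5350 0.297
-50 1999 0.296
-30 1287 0.053
-10 1612 0.087
10 1250 0.053
30 3375 0.296
50 2733 0.296
70 1194 0.003
90 1200 0.003
110 1198 0.004
body max z 0.3191719381330031
shift [0.547 0.028 1.503] wz 0.012
```

step_arm(
  steps=[
    [[0.3,0.03,0,0,0,0],[0.55,0.03,0.3,0,0,0],[0.55,0.03,0.7,0,0,0],[0.55,0.03,0.7,0,0,0],[0.55,0.03,0.7,0,0,0]],
  ],
  jaw=120,
)

```text
clock: 4.75
tool_pos: [0.4915, -0.2253, 0.1334]
orientation: [179.9, 0.0, -54.7]
force: [0.3, 0.2, 0.4]
opening: 0.0527
gripper_force: 0.0
```

step_arm(
  steps=[
    [[0,0,0.3,0,0,0],[0,0,0.55,0,0,0],[0,0,0.7,0,0,0],[0,0,0.78,0,0,0],[0,0,0.78,0,0,0],[0,0,0.78,0,0,0]],
  ],
)

```text
clock: 5.35
tool_pos: [0.4926, -0.2255, 0.0563]
orientation: [-179.9, -0.1, -54.8]
force: [0.4, 0.5, 0.7]
opening: 0.0461
gripper_force: 0.0
```

```bash
python3 - <<'E'
from h import *
o=get_obs();print(o['force'],o['opening'],o['clock']);plan(o,[.4933,-.224,.056],-55)
E
```

```text
[0.40750097 0.50555281 0.66868442] 0.0460580516814231 5.35
shift [-0.008 -0.015  0.003] wz 0.008
```

Aligned, so I'll close the jaw, then lift slowly.

step_arm(
  steps=[
    [[0,-0.01,0,0,0,0],[0,-0.01,0,0,0,0],[0,-0.01,0,0,0,0],[0,-0.01,0,0,0,0],[0,-0.01,0,0,0,0],[0,-0.01,0,0,0,0],[0,-0.01,0,0,0,0],[0,-0.01,0,0,0,0]],
  ],
  jaw=255,
)

```text
clock: 6.15
tool_pos: [0.4923, -0.225, 0.0548]
orientation: [-180.0, -0.0, -54.8]
force: [-0.7, 0.3, 6.8]
opening: 0.0197
gripper_force: 30.0
```

step_arm(
  steps=[
    [[0,0,-0.1,0,0,0],[0,0,-0.3,0,0,0],[0,0,-0.5,0,0,0],[0,0,-0.75,0,0,0],[0,0,-1,0,0,0],[0,0,-1,0,0,0],[0,0,-1,0,0,0]],
  ],
)

```text
clock: 6.85
tool_pos: [0.4921, -0.2248, 0.1552]
orientation: [-179.9, -0.0, -54.8]
force: [-0.9, 0.3, -1.5]
opening: 0.0193
gripper_force: 30.0
```

```bash
python3 - <<'E'
from h import *
o=get_obs();print(o['force'],o['moment'],o['opening'],o['clock']);plan(o,[.42,-.0,.156],-90)
E
```

```text
[-0.89243384  0.29513388 -1.47515514] [ 0.0946519   0.00565707 -0.01778282] 0.019299810181803073 6.85
shift [-2.253 -0.706 -0.009] wz 1.227
```

step_arm(
  steps=[
    [[0,0,-0.45,0,0,0],[-0.35,-0.15,-0.45,0,0,0],[-0.8,-0.3,-0.45,0,0,0],[-0.95,-0.39,-0.45,0,0,0]],
  ],
)

```text
clock: 7.25
tool_pos: [0.467, -0.1228, 0.1987]
orientation: [179.9, 0.1, -54.8]
force: [1.0, -0.5, -1.0]
opening: 0.0192
gripper_force: 30.0
```

step_arm(
  steps=[
    [[-0.45,-0.19,0,0,0,0],[-0.9,-0.36,0,0,0,0],[-0.95,-0.39,0,0,0,0]],
  ],
)

```text
clock: 7.55
tool_pos: [0.4447, -0.0214, 0.1988]
orientation: [179.9, 0.1, -54.6]
force: [0.4, -1.3, -0.8]
opening: 0.0192
gripper_force: 30.0
```

step_arm(
  steps=[
    [[-0.4,-0.19,0,0,0,0],[-0.7,-0.3,0,0,0,0],[-0.95,-0.39,0,0,0,0],[-0.95,-0.39,0,0,0,0],[-0.95,-0.39,0,0,0,0],[-0.95,-0.39,0,0,0,0]],
  ],
)

```text
clock: 8.15
tool_pos: [0.4234, 0.0747, 0.1991]
orientation: [179.9, 0.0, -54.8]
force: [-0.2, 0.3, -1.1]
opening: 0.0191
gripper_force: 30.0
```

```bash
python3 - <<'E'
from h import *
o=get_obs();c=cam("wrist");print(o['tool_pos'],o['orientation'],o['clock'],o['force'])
p,d=snapshot("wrist");X=cloud(c,d);np.savez("w3.npz",p=p,d=d,R=c[1],t=c[2],K=c[0]);cv2.imwrite("pics/w3.png",p[:,:,::-1])
k=(np.hypot(X[...,0]-.469,X[...,1]-.01)<.03)&(X[...,2]>.05)&(X[...,2]<.07)
v,u=np.where(k);print(k.sum(),u.min(),u.max(),v.min(),v.max(),X[k].mean(0))
E
```

```text
[0.42338161 0.07469051 0.19906479] [ 1.79925085e+02  2.41804605e-03 -5.48449239e+01] 8.15 [-0.16657097  0.25265441 -1.05597484]
2495 285 351 77 154 [0.47474305 0.01584695 0.0605217 ]
```

View pics/w3.png

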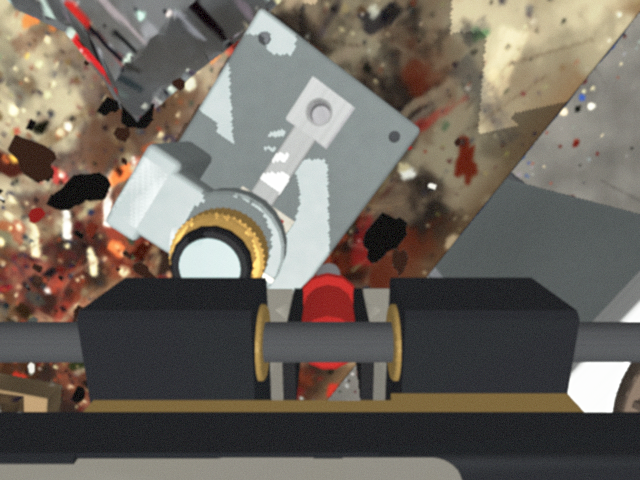

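The eye hole shows at (319,112), the barrel top at (210,262) and the held pin at (328,310). Now to measure the eye closely.

```bash
python3 - <<'E'
from h import *
f=np.load("w3.npz");c=(f["K"],f["R"],f["t"]);p,d=f["p"],f["d"];X=cloud(c,d);g=cv2.cvtColor(p,cv2.COLOR_RGB2GRAY)
x0,y0=285,75;cr=cv2.resize(g[y0:y0+80,x0:x0+80],None,fx=6,fy=6,interpolation=cv2.INTER_CUBIC)
h=cv2.HoughCircles(cv2.GaussianBlur(cr,(7,7),0),cv2.HOUGH_GRADIENT,1.5,100,param1=80,param2=20,minRadius=45,maxRadius=100)
print("hough",h)
for (a,b,r) in h[0][:2]: print(ray(c,(x0+(a+.5)/6-.5,y0+(b+.5)/6-.5),.06).round(4),r/6*.3/430)
P=X.copy();m=((abs(X[...,2]-.06)<.006)&(np.hypot(X[...,0]-.4747,X[...,1]-.0100)<.04)).astype(np.uint8)
m=cv2.morphologyEx(m,cv2.MORPH_CLOSE,np.ones((25,25)));m=cv2.morphologyEx(m,cv2.MORPH_OPEN,cv2.getStructuringElement(cv2.MORPH_ELLIPSE,(35,35)))
cn=max(cv2.findContours(m,0,2)[0],key=cv2.contourArea);rc=cv2.minAreaRect(cn);print("plate",rc,ray(c,rc[0],.06).round(4))
k=(X[...,2]>.123)&(X[...,2]<.135)&(np.hypot(X[...,0]-.475,X[...,1]-.117)<.03);cn=max(cv2.findContours(k.astype(np.uint8),0,2)[0],key=cv2.contourArea);(ce,r)=cv2.minEnclosingCircle(cn);print("barrel",ce,r,ray(c,ce,.128).round(4),k.sum())
m=(p[...,0].astype(int)>110)&(p[...,1]<80)&(p[...,2]<80)&(np.arange(480)[:,None]>255);m[:,:290]=0;m[:,365:]=0
v,u=np.where(m);[print(r,u[v==r].min(),u[v==r].max()) for r in range(262,320,6) if (v==r).any()]
out=cv2.cvtColor(cr,cv2.COLOR_GRAY2BGR);a,b,r=h[0][0].astype(int);cv2.circle(out,(a,b),r,(0,255,0),1)
cv2.imwrite("pics/w3c.png",np.hstack([out,cv2.resize(p[240:320,290:370,::-1],(480,480))])[:, :])
E
```

```text
hough [[[212.25 236.25  48.9 ]]]
[0.4731 0.0127 0.06  ] 0.005686047
plate ((313.34613037109375, 119.23075866699219), (49.09096908569336, 68.2281265258789), 33.6900634765625) [0.4748 0.018  0.06  ]
barrel (210.76190185546875, 263.952392578125) 41.35065841674805 [0.4748 0.1152 0.128 ] 3509
262 326 364
274 320 334
280 310 347
286 304 354
292 303 353
298 303 352
304 303 352
310 304 352
316 303 353
```

View pics/w3c.png

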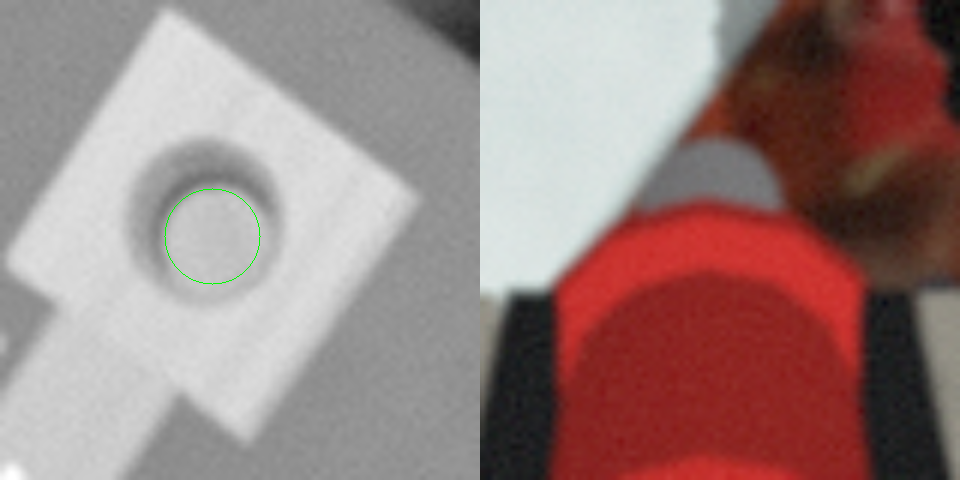

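```bash
python3 - <<'E'
from h import *
f=np.load("w3.npz");c=(f["K"],f["R"],f["t"])
e=lambda a,b:(285+(a+.5)/6-.5,75+(b+.5)/6-.5)
print("rim",ray(c,e(205,222.5),.06).round(4),"plate",ray(c,e(207.5,227),.06).round(4),"floor",ray(c,e(212.25,236.25),.016).round(4))
for a,b in((125,222),(285,222),(205,137),(205,308)):print(ray(c,e(a,b),.06).round(4))
y=np.radians(-54.845);x=np.array([np.cos(y),np.sin(y),0]);T=np.array([.42338,.07469,.19906]);rv=cv2.Rodrigues(c[1])[0]
for nm,dx,dz in(("tip front 4",.004,-.048),("shaft front above taper",.006,-.044),("collar front bottom",.013,-.008),("axis tip",0,-.048),("top axis",0,.03),("top front",.01,.03)):
    print(nm,cv2.projectPoints(T+x*dx+[0,0,dz],rv,c[2],c[0],None)[0].ravel().round(1))
E
```

```text
rim [0.4746 0.012  0.06  ] plate [0.4741 0.0122 0.06  ] floor [0.4746 0.0118 0.016 ]
[0.4819 0.017  0.06  ]
[0.4674 0.0068 0.06  ]
[0.4797 0.0046 0.06  ]
[0.4694 0.0194 0.06  ]
tip front 4 [327.5 263.4]
shaft front above taper [327.5 261.9]
collar front bottom [327.6 271.5]
axis tip [327.5 270.9]
top axis [327.7 345.2]
top front [327.7 317.3]
```

The eye is at (0.4746, 0.0120) and the socket floor at (0.4746, 0.0118), so they agree. The pin sits centred in the hand.

step_arm(
  steps=[
    [[0.4,-0.03,0,0,0,0],[0.7,-0.05,0,0,0,0],[0.81,-0.06,0.2,0,0,0],[0.81,-0.06,0.5,0,0,0],[0.81,-0.06,0.76,0,0,0],[0.81,-0.06,0.76,0,0,0],[0.81,-0.06,0.76,0,0,0],[0.81,-0.06,0.76,0,0,0]],
  ],
)

```text
clock: 9.0
tool_pos: [0.4762, 0.0127, 0.125]
orientation: [-179.9, -0.0, -54.8]
force: [0.5, -0.4, 0.2]
opening: 0.0194
gripper_force: 30.0
```

```bash
python3 - <<'E'
from h import *
o=get_obs();print(o['tool_pos'],o['orientation'],o['force'],o['moment'],o['clock']);plan(o,[.4746,.0120,.068])
E
```

```text
[0.47618226 0.01266535 0.12496149] [-1.79893691e+02 -4.49722183e-02 -5.48263860e+01] [ 0.45842844 -0.35107951  0.21829195] [ 0.06689519 -0.0122197  -0.00329421] 9.0
shift [-0.004  0.018  0.57 ] wz 0
```

step_arm(
  steps=[
    [[0,0.015,0.05,0,0,0],[0,0.015,0.1,0,0,0],[0,0.015,0.1,0,0,0],[0,0.015,0.1,0,0,0],[0,0.015,0.1,0,0,0]],
  ],
)

```text
clock: 9.5
tool_pos: [0.4741, 0.0119, 0.1137]
orientation: [-180.0, -0.0, -54.8]
force: [0.5, -0.8, -0.9]
opening: 0.0192
gripper_force: 30.0
```

```bash
python3 - <<'E'
from h import *
o=get_obs();c=cam("wrist");p,d=snapshot("wrist");cv2.imwrite("pics/w4.png",cv2.resize(p[230:330,260:400,::-1],(700,500),interpolation=cv2.INTER_CUBIC))
for i in range(3): o=get_obs();print(o['tool_pos'],o['clock']);snapshot("top")
print(o['force']);plan(o,[.4746,.0120,.068])
K,R,t=c
print(cv2.projectPoints(np.array([.4746,.012,.06]),cv2.Rodrigues(R)[0],t,K,None)[0])
E
```

```text
[0.4740557  0.01187033 0.11370819] 9.55
[0.47402209 0.01188136 0.11369961] 9.6
[0.47404061 0.01186418 0.11368845] 9.65
[-0.58900202 -0.45987966 -1.77330912]
shift [ 0.002 -0.005  0.457] wz 0
[[[326.70565069 267.03718406]]]
```

View pics/w4.png

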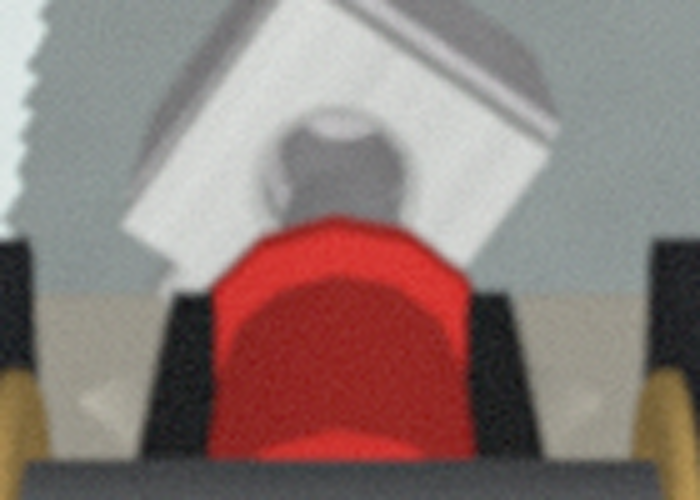

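The hole spans u≈313–342 with its front rim at row 251. The pin is centred to about 0.5 mm, so I'll lower it gently.

step_arm(
  steps=[
    [[0.005,0,0.02,0,0,0],[0.005,0,0.05,0,0,0],[0.005,0,0.08,0,0,0],[0.005,0,0.11,0,0,0],[0.005,0,0.13,0,0,0],[0.005,0,0.13,0,0,0]],
  ],
)

```text
clock: 10.3
tool_pos: [0.474, 0.0113, 0.1002]
orientation: [180.0, 0.0, -54.8]
force: [0.6, -0.6, 0.2]
opening: 0.0191
gripper_force: 30.0
```

step_arm(
  steps=[
    [[0,0,0.02,0,0,0],[0,0,0.04,0,0,0],[0,0,0.06,0,0,0],[0,0,0.08,0,0,0],[0,0,0.1,0,0,0],[0,0,0.1,0,0,0]],
  ],
)

```text
clock: 10.9
tool_pos: [0.474, 0.0113, 0.0903]
orientation: [180.0, 0.0, -54.8]
force: [0.4, -0.5, -0.8]
opening: 0.0192
gripper_force: 30.0
```

step_arm(
  steps=[
    [[0,0,0.02,0,0,0],[0,0,0.05,0,0,0],[0,0,0.08,0,0,0],[0,0,0.11,0,0,0],[0,0,0.14,0,0,0],[0,0,0.16,0,0,0],[0,0,0.16,0,0,0]],
  ],
)

```text
clock: 11.6
tool_pos: [0.474, 0.0113, 0.0742]
orientation: [180.0, 0.0, -54.8]
force: [0.1, 0.3, -1.4]
opening: 0.0193
gripper_force: 30.0
```

step_arm(
  steps=[
    [[0,0,0.01,0,0,0],[0,0,0.02,0,0,0],[0,0,0.03,0,0,0],[0,0,0.03,0,0,0]],
  ],
)

```text
clock: 12.0
tool_pos: [0.4741, 0.0114, 0.0715]
orientation: [180.0, 0.0, -54.8]
force: [-0.3, -0.2, -0.1]
opening: 0.0192
gripper_force: 30.0
```

step_arm(
  steps=[
    [[0,0,0,0,0,0],[0,0,0,0,0,0],[0,0,0,0,0,0],[0,0,0,0,0,0],[0,0,0,0,0,0],[0,0,0,0,0,0]],
  ],
  jaw=130,
)

```text
clock: 12.6
tool_pos: [0.4742, 0.0114, 0.0716]
orientation: [-180.0, -0.0, -54.8]
force: [0.1, 0.1, 0.1]
opening: 0.0432
gripper_force: 0.0
```

step_arm(
  steps=[
    [[0,0,-0.2,0,0,0],[0,0,-0.5,0,0,0],[0,0,-0.9,0,0,0],[0,0,-0.9,0,0,0]],
  ],
)

```text
clock: 13.0
tool_pos: [0.4773, 0.0122, 0.1665]
orientation: [-179.5, -0.2, -54.8]
force: [0.1, -0.3, -0.6]
opening: 0.0431
gripper_force: 0.0
```

```bash
python3 - <<'E'
from h import *
o=get_obs();print(o['moment']);plan(o,[.4748,.1160,.17],-54)
c=cam("top");p,d=snapshot("top")
c2=cam("scene");p2,d2=snapshot("scene")
for cc,pp,dd in((c,p,d),(c2,p2,d2)):
    X=cloud(cc,dd);q=pp.astype(int);m=(q[...,0]>110)&(q[...,1]<70)&(q[...,2]<70)&(np.hypot(X[...,0]-.4746,X[...,1]-.012)<.035)&(X[...,2]>.05)
    print(m.sum(),X[m].mean(0).round(3) if m.any() else "",np.percentile(X[m][:,2],[3,97]) if m.any() else "")
E
```

```text
[ 0.06478833 -0.08214694 -0.03650531]
shift [-0.862 -0.579 -0.032] wz -0.027
1 [0.462 0.016 0.065] [0.06511199 0.06511199]
105 [0.468 0.004 0.081] [0.06245015 0.09794059]
```

The pin's top is at z = 0.098, so it is fully in. Next I'll take one close look at the ring on the way there.

step_arm(
  steps=[
    [[0,0,-0.4,0,0,0],[-0.4,-0.15,-0.4,0,0,0],[-0.8,-0.29,-0.4,0,0,0]],
  ],
  jaw=0,
)

```text
clock: 13.4
tool_pos: [0.4516, 0.0937, 0.2013]
orientation: [-180.0, 0.0, -55.0]
force: [0.3, 0.6, -0.7]
opening: 0.0615
gripper_force: 0.0
```

step_arm(
  steps=[
    [[-0.4,-0.15,0,0,0,0],[-0.75,-0.29,0,0,0,0],[-0.75,-0.29,0,0,0,0],[-0.75,-0.29,0,0,0,0],[-0.75,-0.29,0,0,0,0],[-0.75,-0.29,0,0,0,0]],
  ],
)

```text
clock: 14.0
tool_pos: [0.4323, 0.1705, 0.2011]
orientation: [179.9, -0.0, -54.9]
force: [-0.1, -1.1, 0.9]
opening: 0.0873
gripper_force: 0.0
```

```bash
python3 - <<'E'
from h import *
o=get_obs();c=cam("wrist");p,d=snapshot("wrist");X=cloud(c,d);print(o['tool_pos'],o['clock'],o['moment'])
q=p.astype(int);near=np.hypot(X[...,0]-.475,X[...,1]-.1165)<.04
k=near&(X[...,2]>.122)&(X[...,2]<.135);cn=max(cv2.findContours(k.astype(np.uint8),0,2)[0],key=cv2.contourArea)
W=np.array([ray(c,u[0],.128)[:2] for u in cn],np.float32);print("barrel top",cv2.minEnclosingCircle(W),W.mean(0))
k=near&(abs(X[...,2]-.115)<.003);Y=X[k][:,:2]
if len(Y)>20:print("ring top",len(Y),cv2.minEnclosingCircle(Y.astype(np.float32)))
r=(q[...,0]>150)&(q[...,1]<70)&(q[...,2]<70)
for ce,s,b in blobs(r,80):print("red",ce,s[4],X[b].mean(0).round(3),np.percentile(X[b][:,2],[3,97]).round(3))
cv2.imwrite("pics/w5.png",p[:,:,::-1])
plan(o,[.4748,.1165,.135])
E
```

```text
[0.43229642 0.17050168 0.20109543] 14.0 [-0.01207293  0.02166142 -0.00881093]
barrel top ((0.4735035300254822, 0.11730098724365234), 0.023708853870630264) [0.47205988 0.11705682]
ring top 2143 ((0.4743354916572571, 0.11729808151721954), 0.028572779148817062)
red [418.5   4.6] 202 [0.469 0.021 0.067] [0.063 0.068]
red [552.5  66.6] 429 [ 0.356 -0.026  0.001] [-0.001  0.002]
red [296.6 215.9] 335 [0.453 0.186 0.002] [-0.001  0.002]
red [219.8 224.4] 113 [0.503 0.23  0.001] [-0.001  0.002]
red [241.9 233.6] 162 [0.483 0.226 0.003] [-0.001  0.002]
red [347.8 311.2] 97 [0.366 0.232 0.001] [-0.     0.002]
shift [ 0.686 -0.038  0.661] wz 0
```

View pics/w5.png

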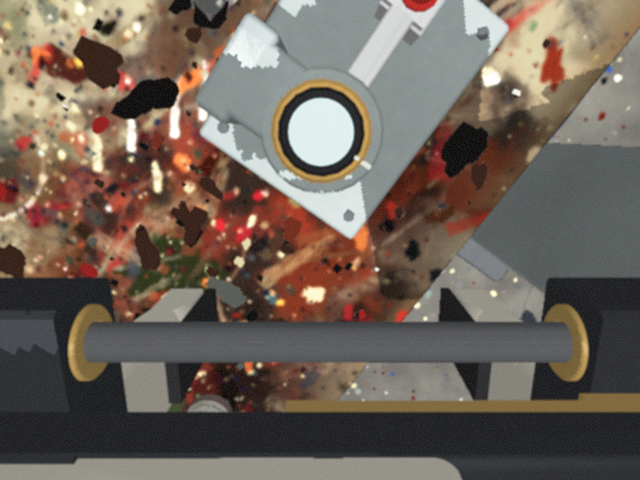

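The ring centre is at (0.4743, 0.1173) at pixel (322,131), and the red collar at the top edge reads z≈0.066, so it is seated. I'll move over the ring and descend.

step_arm(
  steps=[
    [[0.4,-0.02,0,0,0,0],[0.68,-0.04,0.2,0,0,0],[0.68,-0.04,0.5,0,0,0],[0.68,-0.04,0.6,0,0,0],[0.68,-0.04,0.6,0,0,0],[0.68,-0.04,0.6,0,0,0],[0.68,-0.04,0.6,0,0,0]],
  ],
)

```text
clock: 14.75
tool_pos: [0.4754, 0.1189, 0.1429]
orientation: [-179.9, -0.0, -54.8]
force: [-0.1, 0.1, 0.6]
opening: 0.0875
gripper_force: 0.0
```

```bash
python3 -c "
from h import *
o=get_obs();print(o['tool_pos'],o['force'],o['moment']);plan(o,[.4743,.1173,.0955])"
```

```text
[0.47542123 0.11890346 0.14291995] [-0.10409557  0.13531133  0.59833321] [ 0.03617352 -0.00859426 -0.04527495]
shift [0.007 0.019 0.474] wz 0
```

step_arm(
  steps=[
    [[0.01,0.015,0.2,0,0,0],[0.01,0.015,0.35,0,0,0],[0.01,0.015,0.46,0,0,0],[0.01,0.015,0.46,0,0,0],[0.01,0.015,0.46,0,0,0],[0.01,0.015,0.46,0,0,0],[0.01,0.015,0.46,0,0,0]],
  ],
)

```text
clock: 15.45
tool_pos: [0.4746, 0.1169, 0.0963]
orientation: [-179.9, -0.0, -54.8]
force: [0.1, 0.5, -0.1]
opening: 0.0875
gripper_force: 0.0
```

```bash
python3 -c "
from h import *
o=get_obs();print(o['tool_pos'],o['force'],o['moment']);plan(o,[.4743,.1173,.0955])"
```

```text
[0.47455321 0.11685038 0.09628609] [ 0.13524188  0.51458909 -0.05816949] [0.07156743 0.02915401 0.03676279]
shift [-0.005 -0.001  0.008] wz 0
```

step_arm(
  steps=[
    [[0,0,0,0,0,0],[0,0,0,0,0,0],[0,0,0,0,0,0],[0,0,0,0,0,0],[0,0,0,0,0,0],[0,0,0,0,0,0],[0,0,0,0,0,0],[0,0,0,0,0,0]],
  ],
  jaw=255,
)

```text
clock: 16.25
tool_pos: [0.4745, 0.1168, 0.0956]
orientation: [-180.0, -0.0, -54.8]
force: [3.2, 0.5, -2.0]
opening: 0.0551
gripper_force: 30.0
```

```bash
python3 -c "
from h import *
o=get_obs();print(o['tool_pos'],o['orientation'],o['force'],o['moment'],o['opening'])"
```

```text
[0.47448936 0.11679854 0.09560865] [-1.79959899e+02 -4.30341942e-03 -5.48135156e+01] [ 3.18357391  0.4941521  -1.9981455 ] [ 0.4114797 -1.008226  -0.0233863] 0.055145643767405494
```

step_arm(
  steps=[
    [[0,0,0,0,0,0.1],[0,0,0,0,0,0.2],[0,0,0,0,0,0.3],[0,0,0,0,0,0.4],[0,0,0,0,0,0.5],[0,0,0,0,0,0.6],[0,0,0,0,0,0.7],[0,0,0,0,0,0.8],[0,0,0,0,0,0.8],[0,0,0,0,0,0.8]],
  ],
)

```text
clock: 17.25
tool_pos: [0.4745, 0.1168, 0.0956]
orientation: [-180.0, 0.0, -77.7]
force: [3.4, 2.0, -3.8]
opening: 0.0553
gripper_force: 30.0
```

```bash
cat > s.py <<'E'
from h import *
o=get_obs();print(o['tool_pos'].round(4),o['orientation'].round(2),o['force'].round(1),o['moment'].round(3),o['clock'])
E
python3 s.py
```

```text
[0.4745 0.1168 0.0956] [-1.7996e+02  2.0000e-02 -7.7660e+01] [ 3.4  2.  -3.8] [ 0.655 -1.478 -0.065] 17.25
```

step_arm(
  steps=[
    [[0,0,0,0,0,0.05],[0,0,0,0,0,0.1]],
  ],
)

```text
clock: 17.45
tool_pos: [0.4745, 0.1168, 0.0956]
orientation: [-180.0, 0.0, -80.6]
force: [4.6, 1.2, -5.0]
opening: 0.055
gripper_force: 30.0
```

```bash
python3 s.py
```

```text
[0.4745 0.1168 0.0956] [-1.7995e+02  2.0000e-02 -8.0630e+01] [ 4.6  1.2 -5. ] [ 0.746 -1.639  0.156] 17.45
```

step_arm(
  steps=[
    [[0,0,0,0,0,0.03],[0,0,0,0,0,0.06]],
  ],
)

```text
clock: 17.65
tool_pos: [0.4745, 0.1168, 0.0956]
orientation: [-180.0, 0.0, -82.3]
force: [4.2, 2.7, -4.0]
opening: 0.0547
gripper_force: 30.0
```

```bash
python3 s.py;python3 - <<'E'
from h import *
c=cam("wrist");p,d=snapshot("wrist");cv2.imwrite("pics/w6.png",p[:,:,::-1])
E
```

```text
[0.4745 0.1168 0.0956] [-1.7995e+02  2.0000e-02 -8.2340e+01] [ 4.2  2.7 -4. ] [ 0.748 -1.673  0.146] 17.65
```

View pics/w6.png

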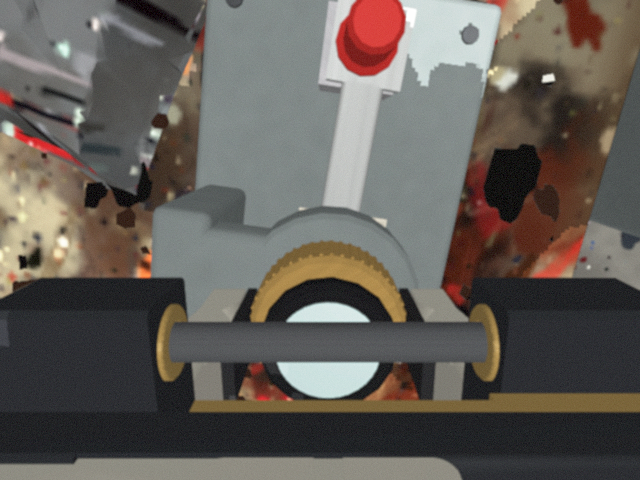

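Torque is 0.15 N m while turning, so the ring follows the gripper. The pin, at (370,35), holds the arm. From here I'll use 0.02 rad steps with a moment check after each.

step_arm(
  steps=[
    [[0,0,0,0,0,0.02],[0,0,0,0,0,0.04]],
  ],
)

```text
clock: 17.9
tool_pos: [0.4746, 0.1168, 0.0956]
orientation: [-180.0, 0.0, -83.5]
force: [6.2, 1.5, -3.5]
opening: 0.0549
gripper_force: 30.0
```

```bash
python3 s.py
```

```text
[0.4746 0.1168 0.0956] [-1.7995e+02  2.0000e-02 -8.3470e+01] [ 6.2  1.5 -3.5] [ 0.746 -1.619  0.144] 17.9
```

step_arm(
  steps=[
    [[0,0,0,0,0,0.02],[0,0,0,0,0,0.04]],
  ],
)

```text
clock: 18.1
tool_pos: [0.4746, 0.1168, 0.0956]
orientation: [-179.9, 0.0, -84.6]
force: [5.3, 1.6, -3.7]
opening: 0.0549
gripper_force: 30.0
```

```bash
python3 s.py
```

```text
[0.4746 0.1168 0.0956] [-1.7995e+02  2.0000e-02 -8.4610e+01] [ 5.3  1.6 -3.7] [ 0.716 -1.625  0.175] 18.1
```

step_arm(
  steps=[
    [[0,0,0,0,0,0.02],[0,0,0,0,0,0.04]],
  ],
)

```text
clock: 18.3
tool_pos: [0.4745, 0.1168, 0.0956]
orientation: [-180.0, 0.0, -85.8]
force: [5.1, 1.9, -4.1]
opening: 0.0548
gripper_force: 30.0
```

```bash
python3 s.py
```

```text
[0.4745 0.1168 0.0956] [-1.7996e+02  2.0000e-02 -8.5760e+01] [ 5.1  1.9 -4.1] [ 0.67  -1.651  0.207] 18.3
```

step_arm(
  steps=[
    [[0,0,0,0,0,0.02],[0,0,0,0,0,0.04]],
  ],
)

```text
clock: 18.5
tool_pos: [0.4746, 0.1168, 0.0956]
orientation: [-180.0, 0.0, -86.9]
force: [5.8, 1.8, -4.6]
opening: 0.0554
gripper_force: 30.0
```

```bash
python3 s.py
```

```text
[0.4746 0.1168 0.0956] [-1.7995e+02  2.0000e-02 -8.6900e+01] [ 5.8  1.8 -4.6] [ 0.73  -1.684  0.195] 18.5
```

step_arm(
  steps=[
    [[0,0,0,0,0,0.02],[0,0,0,0,0,0.04]],
  ],
)

```text
clock: 18.7
tool_pos: [0.4746, 0.1168, 0.0956]
orientation: [-180.0, 0.0, -88.1]
force: [4.5, 1.0, -4.9]
opening: 0.055
gripper_force: 30.0
```

```bash
python3 s.py
```

```text
[0.4746 0.1168 0.0956] [-1.7995e+02  2.0000e-02 -8.8050e+01] [ 4.5  1.  -4.9] [ 0.675 -1.646  0.155] 18.7
```

step_arm(
  steps=[
    [[0,0,0,0,0,0.02],[0,0,0,0,0,0.04]],
  ],
)

```text
clock: 18.9
tool_pos: [0.4746, 0.1168, 0.0956]
orientation: [-180.0, 0.0, -89.2]
force: [4.4, 1.7, -4.1]
opening: 0.0548
gripper_force: 30.0
```

```bash
python3 s.py
```

```text
[0.4746 0.1168 0.0956] [-1.7995e+02  2.0000e-02 -8.9200e+01] [ 4.4  1.7 -4.1] [ 0.698 -1.642  0.174] 18.9
```

step_arm(
  steps=[
    [[0,0,0,0,0,0.02],[0,0,0,0,0,0.04]],
  ],
)

```text
clock: 19.1
tool_pos: [0.4746, 0.1168, 0.0956]
orientation: [-180.0, 0.0, -90.3]
force: [4.3, 1.6, -4.0]
opening: 0.0551
gripper_force: 30.0
```

```bash
python3 s.py
```

```text
[0.4746 0.1168 0.0956] [-1.7995e+02  3.0000e-02 -9.0340e+01] [ 4.3  1.6 -4. ] [ 0.66  -1.678  0.143] 19.1
```

step_arm(
  steps=[
    [[0,0,0,0,0,0.02],[0,0,0,0,0,0.04]],
  ],
)

```text
clock: 19.3
tool_pos: [0.4746, 0.1168, 0.0956]
orientation: [-180.0, 0.0, -91.5]
force: [5.5, 2.6, -4.6]
opening: 0.0551
gripper_force: 30.0
```

```bash
python3 s.py
```

```text
[0.4746 0.1168 0.0956] [-1.7995e+02  3.0000e-02 -9.1490e+01] [ 5.5  2.6 -4.6] [ 0.718 -1.664  0.16 ] 19.3
```

step_arm(
  steps=[
    [[0,0,0,0,0,0.02],[0,0,0,0,0,0.04]],
  ],
)

```text
clock: 19.5
tool_pos: [0.4746, 0.1168, 0.0956]
orientation: [-180.0, 0.0, -92.6]
force: [5.2, 1.4, -5.0]
opening: 0.0551
gripper_force: 30.0
```

```bash
python3 s.py
```

```text
[0.4746 0.1168 0.0956] [-1.7995e+02  3.0000e-02 -9.2640e+01] [ 5.2  1.4 -5. ] [ 0.73  -1.644  0.149] 19.5
```

step_arm(
  steps=[
    [[0,0,0,0,0,0.02],[0,0,0,0,0,0.04]],
  ],
)

```text
clock: 19.7
tool_pos: [0.4746, 0.1168, 0.0956]
orientation: [-180.0, 0.0, -93.8]
force: [5.2, 1.3, -4.5]
opening: 0.0549
gripper_force: 30.0
```

```bash
python3 s.py
```

```text
[0.4746 0.1168 0.0956] [-1.7995e+02  3.0000e-02 -9.3780e+01] [ 5.2  1.3 -4.5] [ 0.704 -1.657  0.166] 19.7
```

step_arm(
  steps=[
    [[0,0,0,0,0,0.02],[0,0,0,0,0,0.04]],
  ],
)

```text
clock: 19.9
tool_pos: [0.4746, 0.1168, 0.0956]
orientation: [-180.0, 0.0, -94.9]
force: [5.1, 1.5, -3.8]
opening: 0.0548
gripper_force: 30.0
```

```bash
python3 s.py
```

```text
[0.4746 0.1168 0.0956] [-1.7995e+02  3.0000e-02 -9.4930e+01] [ 5.1  1.5 -3.8] [ 0.698 -1.699  0.182] 19.9
```

step_arm(
  steps=[
    [[0,0,0,0,0,0.02],[0,0,0,0,0,0.04]],
  ],
)

```text
clock: 20.1
tool_pos: [0.4746, 0.1168, 0.0956]
orientation: [-180.0, 0.0, -96.1]
force: [5.7, 1.1, -4.3]
opening: 0.0548
gripper_force: 30.0
```

```bash
python3 s.py
```

```text
[0.4746 0.1168 0.0956] [-1.7995e+02  3.0000e-02 -9.6070e+01] [ 5.7  1.1 -4.3] [ 0.784 -1.798  0.13 ] 20.1
```

step_arm(
  steps=[
    [[0,0,0,0,0,0.02],[0,0,0,0,0,0.04]],
  ],
)

```text
clock: 20.3
tool_pos: [0.4746, 0.1168, 0.0956]
orientation: [-180.0, 0.0, -97.2]
force: [5.1, 0.9, -4.7]
opening: 0.0551
gripper_force: 30.0
```

```bash
python3 s.py
```

```text
[0.4746 0.1168 0.0956] [-1.7995e+02  3.0000e-02 -9.7220e+01] [ 5.1  0.9 -4.7] [ 0.778 -1.73   0.158] 20.3
```

step_arm(
  steps=[
    [[0,0,0,0,0,0.02],[0,0,0,0,0,0.04]],
  ],
)

```text
clock: 20.5
tool_pos: [0.4746, 0.1168, 0.0956]
orientation: [-180.0, 0.0, -98.4]
force: [4.6, 2.0, -3.9]
opening: 0.0554
gripper_force: 30.0
```

```bash
python3 s.py
```

```text
[0.4746 0.1168 0.0956] [-1.7996e+02  3.0000e-02 -9.8370e+01] [ 4.6  2.  -3.9] [ 0.672 -1.786  0.168] 20.5
```

step_arm(
  steps=[
    [[0,0,0,0,0,0.02],[0,0,0,0,0,0.04]],
  ],
)

```text
clock: 20.7
tool_pos: [0.4746, 0.1168, 0.0956]
orientation: [-180.0, 0.0, -99.5]
force: [4.0, 2.2, -4.3]
opening: 0.0551
gripper_force: 30.0
```

```bash
python3 s.py
```

```text
[0.4746 0.1168 0.0956] [-1.7996e+02  3.0000e-02 -9.9510e+01] [ 4.   2.2 -4.3] [ 0.758 -1.75   0.137] 20.7
```

step_arm(
  steps=[
    [[0,0,0,0,0,0.02],[0,0,0,0,0,0.04]],
  ],
)

```text
clock: 20.9
tool_pos: [0.4746, 0.1168, 0.0956]
orientation: [-180.0, 0.0, -100.7]
force: [5.2, 1.4, -4.9]
opening: 0.0552
gripper_force: 30.0
```

```bash
python3 s.py
```

```text
[0.4746 0.1168 0.0956] [-1.7996e+02  3.0000e-02 -1.0066e+02] [ 5.2  1.4 -4.9] [ 0.756 -1.753  0.174] 20.9
```

step_arm(
  steps=[
    [[0,0,0,0,0,0.02],[0,0,0,0,0,0.04]],
  ],
)

```text
clock: 21.1
tool_pos: [0.4746, 0.1169, 0.0956]
orientation: [-180.0, 0.0, -101.8]
force: [5.3, 1.6, -4.8]
opening: 0.0551
gripper_force: 30.0
```

```bash
python3 s.py
```

```text
[0.4746 0.1169 0.0956] [-1.7995e+02  4.0000e-02 -1.0180e+02] [ 5.3  1.6 -4.8] [ 0.738 -1.755  0.171] 21.1
```

step_arm(
  steps=[
    [[0,0,0,0,0,0.02],[0,0,0,0,0,0.04]],
  ],
)

```text
clock: 21.3
tool_pos: [0.4746, 0.1169, 0.0956]
orientation: [-180.0, 0.0, -102.9]
force: [6.0, 1.6, -4.0]
opening: 0.0549
gripper_force: 30.0
```

```bash
python3 s.py
```

```text
[0.4746 0.1169 0.0956] [-1.7996e+02  4.0000e-02 -1.0295e+02] [ 6.   1.6 -4. ] [ 0.779 -1.724  0.156] 21.3
```

step_arm(
  steps=[
    [[0,0,0,0,0,0.02],[0,0,0,0,0,0.04]],
  ],
)

```text
clock: 21.5
tool_pos: [0.4746, 0.1169, 0.0957]
orientation: [-180.0, 0.0, -104.1]
force: [4.6, 1.9, -5.1]
opening: 0.0551
gripper_force: 30.0
```

```bash
python3 s.py
```

```text
[0.4746 0.1169 0.0957] [-1.7996e+02  4.0000e-02 -1.0409e+02] [ 4.6  1.9 -5.1] [ 0.737 -1.793  0.191] 21.5
```

step_arm(
  steps=[
    [[0,0,0,0,0,0.02],[0,0,0,0,0,0.04]],
  ],
)

```text
clock: 21.7
tool_pos: [0.4746, 0.1168, 0.0956]
orientation: [-180.0, 0.0, -105.2]
force: [5.1, 2.0, -4.7]
opening: 0.0549
gripper_force: 30.0
```

```bash
python3 s.py
```

```text
[0.4746 0.1168 0.0956] [-1.7996e+02  4.0000e-02 -1.0524e+02] [ 5.1  2.  -4.7] [ 0.726 -1.772  0.229] 21.7
```

step_arm(
  steps=[
    [[0,0,0,0,0,0.015],[0,0,0,0,0,0.03]],
  ],
)

```text
clock: 21.9
tool_pos: [0.4746, 0.1168, 0.0956]
orientation: [-180.0, 0.0, -106.1]
force: [5.8, 1.2, -4.7]
opening: 0.0551
gripper_force: 30.0
```

```bash
python3 s.py
```

```text
[0.4746 0.1168 0.0956] [-1.7995e+02  3.0000e-02 -1.0606e+02] [ 5.8  1.2 -4.7] [ 0.709 -1.728  0.662] 21.9
```

The ring has reached the stop at 0.66 N m. A small nudge should bring it to about 1 N m, then I'll hold.

step_arm(
  steps=[
    [[0,0,0,0,0,0.012],[0,0,0,0,0,0.012],[0,0,0,0,0,0.012],[0,0,0,0,0,0.012],[0,0,0,0,0,0.012]],
  ],
)

```text
clock: 22.4
tool_pos: [0.4746, 0.1168, 0.0956]
orientation: [-180.0, 0.0, -106.3]
force: [4.8, 0.6, -5.3]
opening: 0.055
gripper_force: 30.0
```

```bash
python3 s.py
```

```text
[0.4746 0.1168 0.0956] [-1.7995e+02  2.0000e-02 -1.0633e+02] [ 4.8  0.6 -5.3] [ 0.721 -1.804  0.967] 22.4
```

It is steady at 0.97 N m, so I'll let go and withdraw upwards.

step_arm(
  steps=[
    [[0,0,0,0,0,0],[0,0,0,0,0,0],[0,0,0,0,0,0],[0,0,0,0,0,0],[0,0,0,0,0,0],[0,0,0,0,0,0],[0,0,0,0,0,0]],
  ],
  jaw=0,
)

```text
clock: 23.1
tool_pos: [0.4741, 0.1165, 0.0956]
orientation: [180.0, -0.0, -106.5]
force: [-0.3, -0.7, 0.7]
opening: 0.0875
gripper_force: 0.0
```

step_arm(
  steps=[
    [[0,0,-0.2,0,0,0],[0,0,-0.5,0,0,0],[0,0,-0.9,0,0,0],[0,0,-0.9,0,0,0],[0,0,-0.9,0,0,0],[0,0,-0.9,0,0,0]],
  ],
)

```text
clock: 23.7
tool_pos: [0.4735, 0.1163, 0.1848]
orientation: [179.9, -0.0, -106.5]
force: [-0.7, -0.1, 0.1]
opening: 0.0877
gripper_force: 0.0
```

```bash
python3 s.py; python3 - <<'E'
from h import *
p,d=snapshot("scene");X=cloud(cam("scene"),d);q=p.astype(int)
m=(q[...,0]>110)&(q[...,1]<70)&(q[...,2]<70)&(np.hypot(X[...,0]-.4746,X[...,1]-.012)<.035)&(X[...,2]>.05)
print(m.sum(),X[m].mean(0).round(3),np.percentile(X[m][:,2],[3,97]).round(3))
E
```

```text
[0.4735 0.1163 0.1848] [ 1.7994e+02 -4.0000e-02 -1.0646e+02] [-0.7 -0.1  0.1] [ 0.086 -0.025 -0.023] 23.7
110 [0.467 0.004 0.08 ] [0.062 0.098]
```

The pin is still fully seated (top at z = 0.098) and the robot is clear, so I'm handing in.

```bash
python3 -c "
from plant import *
print(close_job())"
```

```text
the job is handed in; nothing more can be done
None
```

The pin is fully down through the eye into the socket, the lock ring is tight against the housing at about 0.97 N m, the gripper has let go and is clear, and the job is handed in at about 24 s; the hand-in gave no verdict.

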